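# Put four mixed-up ball valves back in their colour-coded nests

## Task

The four ball valves have been laid in the wrong foam nests: move each one into the nest whose tray has the colour of its handle, lying flat in the pocket with the handle up, and let go of it. A pocket takes only one valve, so park a valve in the spare white nest while you change them over; the white nest is empty again at the end. Lay the valves down gently, do not drop them, and leave the wrench, the tape reel and the jar where they are.

Things in the scene. Friction and masses are not known exactly. Their poses are not given: they have to be found in the camera images.
- valve_red: Brass ball valve, red bar handle on top, about 0.33 kg. Origin: centre of underside; x along pipe, z up. Body 90 mm long, hexagonal ends 34 mm across flats (flat down), 40 mm wide. Handle: rigid bar along x, 62 x 12 mm, 47 to 70 mm above the underside; below it a 10 mm stem and a 20 mm round bonnet up to 38 mm. Grasp the handle from above, closing along y. A half turn changes nothing.
- valve_blue: Brass ball valve, blue bar handle on top, about 0.33 kg. Origin: centre of underside; x along pipe, z up. Body 90 mm long, hexagonal ends 34 mm across flats (flat down), 40 mm wide. Handle: rigid bar along x, 62 x 12 mm, 47 to 70 mm above the underside; below it a 10 mm stem and a 20 mm round bonnet up to 38 mm. Grasp the handle from above, closing along y. A half turn changes nothing.
- valve_yellow: Brass ball valve, yellow bar handle on top, about 0.33 kg. Origin: centre of underside; x along pipe, z up. Body 90 mm long, hexagonal ends 34 mm across flats (flat down), 40 mm wide. Handle: rigid bar along x, 62 x 12 mm, 47 to 70 mm above the underside; below it a 10 mm stem and a 20 mm round bonnet up to 38 mm. Grasp the handle from above, closing along y. A half turn changes nothing.
- valve_green: Brass ball valve, green bar handle on top, about 0.33 kg. Origin: centre of underside; x along pipe, z up. Body 90 mm long, hexagonal ends 34 mm across flats (flat down), 40 mm wide. Handle: rigid bar along x, 62 x 12 mm, 47 to 70 mm above the underside; below it a 10 mm stem and a 20 mm round bonnet up to 38 mm. Grasp the handle from above, closing along y. A half turn changes nothing.
- nest_red: Red plastic tray with black foam insert, holds one valve; fixed on a 3 mm bench mat; red rim and pocket floor. For the red-handled valve. Origin: centre of underside; x along its length, z up. Outside 142 (x) x 90 (y) x 27 mm high; pocket centred, 110 (x) x 58 (y) mm, its floor 6 mm above the underside (20 mm deep).
- nest_blue: Blue plastic tray with black foam insert, holds one valve; fixed on a 3 mm bench mat; blue rim and pocket floor. For the blue-handled valve. Origin: centre of underside; x along its length, z up. Outside 142 (x) x 90 (y) x 27 mm high; pocket centred, 110 (x) x 58 (y) mm, its floor 6 mm above the underside (20 mm deep).
- nest_yellow: Yellow plastic tray with black foam insert, holds one valve; fixed on a 3 mm bench mat; yellow rim and pocket floor. For the yellow-handled valve. Origin: centre of underside; x along its length, z up. Outside 142 (x) x 90 (y) x 27 mm high; pocket centred, 110 (x) x 58 (y) mm, its floor 6 mm above the underside (20 mm deep).
- nest_green: Green plastic tray with black foam insert, holds one valve; fixed on a 3 mm bench mat; green rim and pocket floor. For the green-handled valve. Origin: centre of underside; x along its length, z up. Outside 142 (x) x 90 (y) x 27 mm high; pocket centred, 110 (x) x 58 (y) mm, its floor 6 mm above the underside (20 mm deep).
- nest_white: White plastic tray with black foam insert, holds one valve; fixed on a 3 mm bench mat; white rim and pocket floor. Spare nest, empty at the start. Origin: centre of underside; x along its length, z up. Outside 142 (x) x 90 (y) x 27 mm high; pocket centred, 110 (x) x 58 (y) mm, its floor 6 mm above the underside (20 mm deep).
- wrench: Steel open-ended wrench, 170 mm long along its x, 38 mm wide, 8 mm thick, lying on the mat; leave alone. Origin: centre of its underside.
- tape: Small white reel of thread tape, 60 mm diameter, 14 mm high, lying flat on the mat; leave alone. Origin: centre of its underside.
- jar: Grey jar of jointing paste with an orange lid, 60 mm diameter, 65 mm high, standing on the mat; leave alone. Origin: centre of its underside.

How it is judged (in metres and radians):
At the end, for the whole second after the job is handed in: Each valve lies at rest in the nest of its own colour: down on the pocket floor (underside 3 to 10 mm above the nest's), within 16 mm of the nest's centre, upright within 0.12 rad, its pipe axis within 0.3 rad of the nest's length (horizontal distance between valve_red and nest_red below 0.016 m and z of valve_red in the frame of nest_red between 0.003 and 0.01 m and angle between each of valve_red, valve_blue, valve_yellow, valve_green's own z axis and vertical below 0.12 rad and angle between the x axis of valve_red and the x axis of nest_red, either way round below 0.3 rad and linear speed of each of valve_red, valve_blue, valve_yellow, valve_green below 0.02 m/s and angular speed of each of valve_red, valve_blue, valve_yellow, valve_green below 0.1 rad/s and horizontal distance between valve_blue and nest_blue below 0.016 m and z of valve_blue in the frame of nest_blue between 0.003 and 0.01 m and angle between the x axis of valve_blue and the x axis of nest_blue, either way round below 0.3 rad and horizontal distance between valve_yellow and nest_yellow below 0.016 m and z of valve_yellow in the frame of nest_yellow between 0.003 and 0.01 m and angle between the x axis of valve_yellow and the x axis of nest_yellow, either way round below 0.3 rad and horizontal distance between valve_green and nest_green below 0.016 m and z of valve_green in the frame of nest_green between 0.003 and 0.01 m and angle between the x axis of valve_green and the x axis of nest_green, either way round below 0.3 rad); the robot touches nothing.
It fails at once if a nest was struck, or a valve was dropped into it (over 65 N) (contact force between any of nest_red, nest_blue, nest_yellow, nest_green, nest_white and anything else above 65 N).
It fails at once if the wrench, the tape reel or the jar was moved by more than 30 mm (distance of any of wrench, tape, jar from where it was at the start of the episode above 0.03 m).
It also fails if it takes over 128 s, if anything falls off the work surface, if the arm or the gripper's body presses on something with over 40 N, if the wrist force passes 120 N, or if a joint passes its speed limit or range.

## Robot

A 6-joint arm with a two-finger parallel gripper is mounted at the origin on the work surface. World frame = base frame: x ahead of the robot, y to its left, z up, the work surface at z = 0. Lengths are in mm, angles in degrees, forces in N, time in s.
With the tool pointing down it reaches from about 300 to 850 mm from the base axis. Payload 4.2 kg.
Tool frame: the origin (TCP) lies midway between the tips of the shut fingers; the grasp point (between the pads) lies 19 mm behind it; z points along the fingers, y is the line along which they close (so a half turn about z gives the same grasp; the last joint's range is limited). The gripper opens to 91 mm and grips with 3 to 60 N. Pads are 32 mm wide; open, the fingers measure 118 mm over their backs; the gripper's body (76 mm by 178 mm) begins 60 mm behind the grasp point.
Start: joints at [70.76, 18.312, 89.639, -0, 72.044, -1.146], TCP at [178.584, 546.581, 213.976] pointing down, gripper open.
Joint ranges: [-177.97, 177.97], [-48.28, 115.42], [12.27, 149.76], [-77.06, 257.06], [2.81, 150.46], [-146.56, 146.56]. Speed limits (degrees/s): [147.25, 147.25, 180, 180, 180, 180].

## Interface

Orientations are given as [roll, pitch, yaw] about the fixed x, y, z axes, in that order (R = Rz(yaw) Ry(pitch) Rx(roll)).
In Python, from workcell import state, grab_frame, camera_model, job_done gives the robot as it stands.
- The arm moves only by the shell command python3 -m pendant 'ROWS' [OPENING] [FORCE]. ROWS is a JSON list of rows, 1 to 8 of them, each an object with the fields xyz (a list: dx, dy, dz in normalised numbers (1 is 400 mm)), rot (a list: a rotation vector rx, ry, rz in fractions of the full range, 1 being 90 degrees); a field left out counts as zero; each row shifts and turns the commanded pose from where the row before left it, along the tool's axes as they then stand; what a row does not reach is not made up. A row lasts 1/10 s, in which the tool goes at most 50 mm and 8.59 degrees, less where a joint would pass 70% of its speed; a pose out of reach is approached as far as the arm can. OPENING is the finger opening in mm, set as the command begins (- or left out keeps the last). The fingers move at their own pace and stop on an object; FORCE is the grip in N (left out, the last holds). Time passes only in rows, so rows that do not move let the fingers close. It prints the time, the measured TCP pose, the force, the opening and the grip force at its end. No shift or turn number may pass 1 either way. Input that does not fit is refused with a message, and nothing moves.
- state(): the state, without advancing time (a new reading comes with each control period).
- grab_frame(name): name is "side" or "top" or "wrist"; returns the picture (400x640x3 uint8, blue, green, red); there is no depth.
- camera_model(name): a dict with "fx", "fy", "cx", "cy" (pixels), "T" (4x4, takes a point from camera to world coordinates). Camera axes: x right, y up, looking along -z (the intrinsics and any distortion apply to the point x, -y, -z); pixel columns grow to the right and rows downward; lengths in mm; the calibration is good to about 2 mm. A picture is of the moment at which its call begins: read the wrist's pose just before it. camera_model takes no time and is no camera call; for the wrist camera it gives the pose at the moment of the call.
- job_done(): hands the job in; it is judged then, once.
The state is a dict: "time_s": time; "qpos": joint angles; "qvel": joint speeds; "effort": joint torques, N m; "ee_pos": TCP position; "ee_rot": TCP orientation; "force": force on the tool from outside, world axes, zero at the start; "torque": the same for the moment, N m; "gripper_width": finger opening in mm; "gripper_force": force on a finger pad.
Only numpy, scipy, OpenCV 4.12 (cv2) and the standard library are available. Lean on these libraries where they do the work, as an engineer would, in place of code of your own. Each camera call takes 0.05 s, during which the arm holds its last target. There are 200 camera calls.

## Working session

There is one attempt and no reset: what is moved stays moved. The work goes in short steps, Python scripts to look and compute and a shell command to move; the robot and the scene stay as the last step left them, time stands still between calls to the robot, and variables do not carry over. Pictures are saved under pics/ and viewed, at most 14 in all, crops included, and the job is handed in when it is done.

```bash
mkdir -p pics; python3 - <<'E'
from workcell import *
import cv2
for n in("top","side"):
    cv2.imwrite(f"pics/{n}0.png",grab_frame(n)); print(n,camera_model(n))
s=state();print(s["ee_pos"],s["ee_rot"],s["time_s"])
E
```

```text
top {'fx': 391.8521138737304, 'fy': 391.8521138737304, 'cx': 319.1188557775184, 'cy': 186.98010670381768, 'T': array([[ 6.43913886e-02,  9.77846904e-01, -1.99171237e-01,
         3.89804280e+02],
       [-9.97918855e-01,  6.37798389e-02, -9.49164583e-03,
         3.98204455e+00],
       [ 3.42173292e-03,  1.99367913e-01,  9.79918735e-01,
         8.70953677e+02],
       [ 0.00000000e+00,  0.00000000e+00,  0.00000000e+00,
         1.00000000e+00]])}
side {'fx': 385.58727300311386, 'fy': 385.58727300311386, 'cx': 322.58609650754937, 'cy': 199.65141214221626, 'T': array([[-7.71292237e-01,  3.32455821e-01, -5.42753546e-01,
         1.55022774e+02],
       [-6.36118463e-01, -4.31427091e-01,  6.39706156e-01,
         4.83796393e+02],
       [-2.14845479e-02,  8.38655944e-01,  5.44237652e-01,
         4.45247790e+02],
       [ 0.00000000e+00,  0.00000000e+00,  0.00000000e+00,
         1.00000000e+00]])}
[178.44872002 546.15021705 213.21325227] [-1.79910583e+02 -1.73687944e-03  1.61905424e+02] 0.1
```

View pics/top0.png

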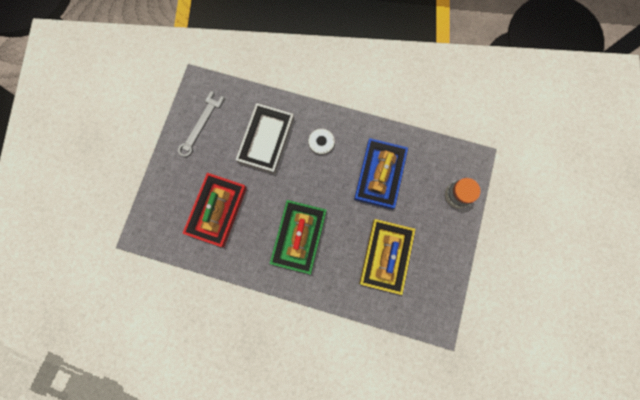

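The top picture shows green valve in the red nest (215,210), red in green (300,238), blue in yellow (388,257), yellow in blue (382,172), and the white nest empty (265,138). That makes two swaps. Next I enlarge and segment.

```bash
cat > h.py <<'E'
from workcell import *
import cv2, numpy as np
def p2w(n,uv,z,m=None):
    m=m or camera_model(n); T=np.array(m["T"]); uv=np.atleast_2d(uv).astype(float)
    d=np.c_[(uv[:,0]-m["cx"])/m["fx"],-(uv[:,1]-m["cy"])/m["fy"],-np.ones(len(uv))]@T[:3,:3].T
    return (T[:3,3]+d*((z-T[2,3])/d[:,2])[:,None])[:,:2]
E
python3 - <<'E'
from h import *
im=cv2.imread("pics/top0.png")
c=im[80:310,160:440]
cv2.imwrite("pics/topc.png",cv2.resize(c[:,:],None,fx=2.6,fy=2.6,interpolation=cv2.INTER_CUBIC))
h=cv2.cvtColor(im,cv2.COLOR_BGR2HSV)
R={"red":[(0,6),(174,180)],"blue":[(105,125)],"yellow":[(22,32)],"green":[(45,85)]}
for k,rs in R.items():
    m=sum(cv2.inRange(h,(a,130,40),(b,255,255)) for a,b in rs)
    m[:60]=0;m[330:]=0
    n,l,st,ce=cv2.connectedComponentsWithStats(m,connectivity=8)
    for i in range(1,n):
        if st[i,4]>25:
            pts=np.argwhere(l==i)[:,::-1].astype(np.float32)
            z=30 if st[i,2]>32 else 79
            w=p2w("top",pts,z).astype(np.float32)
            r=cv2.minAreaRect(w)
            b=cv2.boxPoints(r);e=b[[1,2]]-b[[0,1]];e=e[np.argmax(np.linalg.norm(e,axis=1))]
            print(k,st[i].tolist(),z,np.round(r[0],1),np.round(r[1],1),"ang",np.degrees(np.arctan2(e[1],e[0]))%180,"mean",w.mean(0))
# white nest
m=cv2.inRange(h,(0,0,150),(180,60,255));m[:95]=0;m[180:]=0;m[:,:230]=0;m[:,300:]=0
pts=np.argwhere(m>0)[:,::-1].astype(np.float32);print("white",cv2.minAreaRect(p2w("top",pts,30).astype(np.float32)))
E
```

```text
red [183, 173, 63, 74, 733] 30 [497.3 234.8] [ 94.1 141.7] ang 165.13182 mean [493.38318 227.91563]
red [195, 183, 41, 55, 504] 30 [496.2 233.7] [ 54.9 109.9] ang 165.10109 mean [493.65848 231.34833]
red [297, 219, 8, 14, 73] 79 [469.5  44. ] [12.3 26. ] ang 170.09082 mean [469.5635   43.76184]
red [293, 235, 9, 15, 79] 79 [436.4  49.2] [11.2 29.3] ang 170.2499 mean [435.50916  49.20813]
blue [355, 139, 52, 69, 495] 30 [ 601.6 -122.2] [ 89.2 142.7] ang 169.45647 mean [ 591.75684  -118.929665]
blue [364, 150, 32, 49, 425] 79 [ 587.4 -113.8] [53. 97.] ang 169.42491 mean [ 580.6642  -108.94477]
blue [391, 242, 7, 13, 61] 79 [ 435.7 -146.2] [10.1 25.2] ang 170.23886 mean [ 436.0439  -146.08199]
blue [387, 258, 8, 14, 67] 79 [ 402.6 -139.8] [10.  25.7] ang 168.882 mean [ 402.25922 -139.66548]
yellow [385, 153, 7, 12, 50] 79 [ 621.2 -128.8] [ 9.2 23.5] ang 163.98242 mean [ 620.6013  -128.75652]
yellow [380, 168, 7, 13, 60] 79 [ 586.6 -118.8] [ 9.9 26.6] ang 166.36731 mean [ 586.55963 -118.92628]
yellow [360, 219, 55, 76, 680] 30 [ 421.8 -141.5] [ 91.1 141.6] ang 169.89555 mean [ 419.86285 -138.31349]
yellow [369, 229, 36, 56, 685] 30 [ 420.8 -140.5] [ 57.6 108.7] ang 169.65535 mean [ 422.4406  -136.71811]
green [209, 193, 6, 11, 35] 79 [513.3 229.2] [ 6.6 21.4] ang 168.42992 mean [513.3631  229.50407]
green [271, 201, 29, 63, 88] 79 [455.5  83.8] [ 25.1 130.5] ang 160.6548 mean [460.9945   83.12899]
green [307, 209, 18, 65, 99] 79 [440.7  10.7] [ 14.1 129.7] ang 173.90643 mean [442.99106    9.037094]
green [204, 210, 6, 11, 34] 79 [478.4 236.7] [ 5.9 21.5] ang 168.3483 mean [478.51453 236.63422]
green [281, 211, 25, 53, 263] 79 [441.2  64.9] [106.5  44.8] ang 15.588925 mean [434.21674   62.426895]
green [306, 216, 11, 36, 92] 79 [454.6  22.9] [ 7.2 71.5] ang 169.36116 mean [452.0728    22.687038]
white ((669.4884033203125, 142.81634521484375), (91.45742797851562, 143.25814819335938), 76.34540557861328)
```

View pics/topc.png

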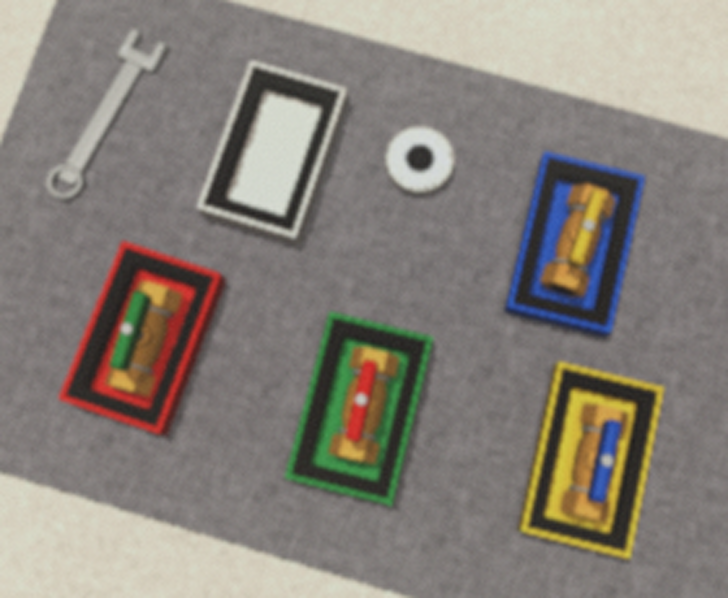

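The enlarged crop shows every handle parallel to its tray, with a centre dot on each. The green rim corners are at about (287,201), (327,209), (311,274) and (271,265). All yaws lie within 164–171°, so one tool yaw of 168° serves for everything.

```bash
cat >> h.py <<'E'
N=dict(red=(496.7,234.3),blue=(601.6,-121.5),yellow=(421.3,-141),white=(669.5,142.8))
V=dict(green=(495.9,233),red=(453,46.6),blue=(419.2,-143),yellow=(603.9,-123.8))
from scipy.spatial.transform import Rotation as Ro
def go(x,y,z,yaw=168):
    s=state(); R=Ro.from_euler("xyz",s["ee_rot"],degrees=True); D=Ro.from_euler("xyz",[180,0,yaw],degrees=True)
    print("now",np.round(s["ee_pos"],1),np.round(s["ee_rot"],1),"tool d",np.round(R.inv().apply(np.array([x,y,z])-s["ee_pos"]),1),"rot",np.round((R.inv()*D).as_rotvec(degrees=True),1),
     "after-turn d",np.round(D.inv().apply(np.array([x,y,z])-s["ee_pos"]),1))
E
python3 - <<'E'
from h import *
w=p2w("top",[[286.9,201.2],[326.9,208.8],[311.5,274.2],[270.8,264.6]],30);print(w,w.mean(0))
i=p2w("top",[[160+356/2.6,80+336/2.6],[160+408/2.6,80+347/2.6],[160+371/2.6,80+480/2.6],[160+318/2.6,80+468/2.6]],28);print(i.mean(0))
go(*V["green"],160)
E
```

```text
[[524.69944257  79.97350244]
 [513.70405245  -7.79347972]
 [373.60396559  16.04844594]
 [387.77142053 102.85991721]] [449.94472029  47.77209647]
[450.54305679  46.44927106]
now [178.4 546.2 213.2] [-179.9   -0.   161.9] tool d [-399.  -199.    53.5] rot [-0.1 -0.  -6.1] after-turn d [-375.6 -240.3   53.2]
```

Units first: shifts go in shares of 400 mm and turns go in shares of 90 degrees. So -30 mm is -0.075, -25 mm is -0.0625, -6.1 degrees is -0.0678.

```bash
echo 'N["green"]=(451,47.3)' >> h.py
python3 -m pendant '[{"rot": [0,0,-0.0678]},{"xyz": [-0.03,-0.02,0.005]},{"xyz": [-0.0625,-0.04,0.0075]},{"xyz": [-0.075,-0.0475,0.01]},{"xyz": [-0.075,-0.0475,0.01]},{"xyz": [-0.075,-0.0475,0.01]},{"xyz": [-0.075,-0.0475,0.01]},{"xyz": [-0.075,-0.0475,0.01]}]' 50 30
python3 -m pendant '[{"xyz": [-0.075,-0.0475,0.01]},{"xyz": [-0.075,-0.0475,0.01]},{"xyz": [-0.075,-0.0475,0.01]},{"xyz": [-0.075,-0.0475,0.01]},{"xyz": [-0.075,-0.0475,0.01]},{"xyz": [-0.0625,-0.04,0.01]},{"xyz": [-0.03,-0.02,0.005]},{}]'
python3 - <<'E'
from h import *
s=state();m=camera_model("wrist");cv2.imwrite("pics/w1.png",grab_frame("wrist"))
print(m);go(*V["green"],80)
E
```

```text
time_s: 0.9
ee_pos: [337.8, 389.1, 188.5]
ee_rot: [-180.0, 0.0, 167.9]
force: [0.4, 0.7, 0.5]
gripper_width: 50.0
gripper_force: 0.0
time_s: 1.7
ee_pos: [495.4, 234.4, 162.4]
ee_rot: [-180.0, -0.1, 167.8]
force: [0.0, 0.4, 0.0]
gripper_width: 49.9
gripper_force: 0.0
{'fx': 288.7775223855794, 'fy': 288.7775223855794, 'cx': 318.61214464429565, 'cy': 199.36208445997335, 'T': array([[ 2.11977553e-01, -9.47395114e-01, -2.39808289e-01,
         4.28464187e+02],
       [ 9.77274308e-01,  2.05329056e-01,  5.26773781e-02,
         2.49412884e+02],
       [-6.66681012e-04, -2.45524902e-01,  9.69390055e-01,
         3.33086814e+02],
       [ 0.00000000e+00,  0.00000000e+00,  0.00000000e+00,
         1.00000000e+00]])}
now [494.7 235.5 162.6] [-1.800e+02 -1.000e-01  1.679e+02] tool d [-1.8 -2.2 82.6] rot [-0.  -0.1 -0.1] after-turn d [-1.7 -2.2 82.6]
```

View pics/w1.png

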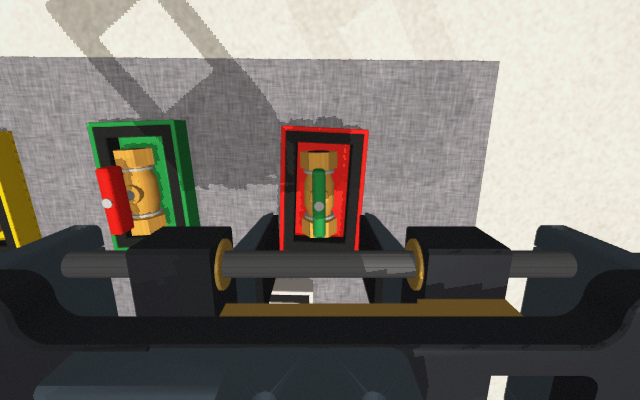

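The wrist picture shows the green handle's dot at (319,207), centred between the fingers. It back-projects to about (498,234), which agrees with the top view. I'll descend and grasp.

Converted, 25 mm is 0.0625, -1.5 mm is -0.0038.

```bash
python3 -m pendant '[{"xyz": [-0.005,-0.0038,0.025]},{"xyz": [0,0,0.05]},{"xyz": [0,0,0.0625]},{"xyz": [0,0,0.0625]},{"xyz": [0,0,0.045]},{"xyz": [0,0,0.0225]},{"xyz": [0,0,0.0075]},{}]' 45
python3 -m pendant '[{},{},{},{},{},{}]' 0 30
python3 - <<'E'
from h import *
s=state();print(s["ee_pos"],s["gripper_width"],s["gripper_force"],s["force"],s["torque"])
E
```

```text
time_s: 2.55
ee_pos: [496.4, 234.7, 53.1]
ee_rot: [180.0, 0.0, 168.0]
force: [-0.3, -0.4, -0.5]
gripper_width: 45.0
gripper_force: 0.0
time_s: 3.15
ee_pos: [496.8, 234.2, 53.3]
ee_rot: [180.0, 0.0, 168.0]
force: [-0.3, -0.7, 1.7]
gripper_width: 11.8
gripper_force: 30.0
[496.78481866 234.20475031  53.28930796] 11.76971527896934 29.999822080135345 [-0.25597202 -0.69713837  1.66016932] [-0.08225481  0.04670061 -0.09614473]
```

Converted, -22 mm is -0.055, -20 mm is -0.05.

```bash
python3 -m pendant '[{"xyz": [0,0,-0.01]},{"xyz": [0,0,-0.025]},{"xyz": [0,0,-0.05]},{"xyz": [0,0,-0.055]},{"xyz": [0,0,-0.055]},{"xyz": [0,0,-0.035]},{"xyz": [0,0,-0.015]},{"xyz": [0,0,-0.005]}]'
python3 -m pendant '[{"xyz": [-0.02,-0.005,0]},{"xyz": [-0.05,-0.015,0]},{"xyz": [-0.07,-0.02,0]},{"xyz": [-0.07,-0.02,0]},{"xyz": [-0.07,-0.02,0]},{"xyz": [-0.07,-0.02,0]},{"xyz": [-0.065,-0.0175,0]},{"xyz": [-0.0375,-0.01,0]}]'
python3 -m pendant '[{"xyz": [-0.0175,-0.005,0]},{"xyz": [0,0,0.025]},{"xyz": [0,0,0.05]},{"xyz": [0,0,0.05]},{"xyz": [0,0,0.025]},{"xyz": [0,0,0.0125]},{}]'
python3 - <<'E'
from h import *
cv2.imwrite("pics/s1.png",grab_frame("side"));go(*N["white"],53);s=state();print(s["gripper_width"],s["force"])
E
```

```text
time_s: 3.95
ee_pos: [496.6, 234.2, 153.6]
ee_rot: [180.0, 0.0, 168.0]
force: [-0.3, 0.1, -3.4]
gripper_width: 12.3
gripper_force: 30.0
time_s: 4.75
ee_pos: [666.0, 143.9, 151.2]
ee_rot: [-179.9, 0.0, 167.9]
force: [-1.0, 0.2, -3.7]
gripper_width: 11.7
gripper_force: 30.0
time_s: 5.45
ee_pos: [669.0, 143.4, 87.3]
ee_rot: [-180.0, -0.1, 168.0]
force: [0.1, 0.4, -3.3]
gripper_width: 12.0
gripper_force: 30.0
now [669.6 143.5  88.2] [180.   0. 168.] tool d [-0.1 -0.7 35.2] rot [0. 0. 0.] after-turn d [-0.1 -0.7 35.2]
12.054365357148495 [ 0.43688733  0.12396886 -2.94093593]
```

View pics/s1.png

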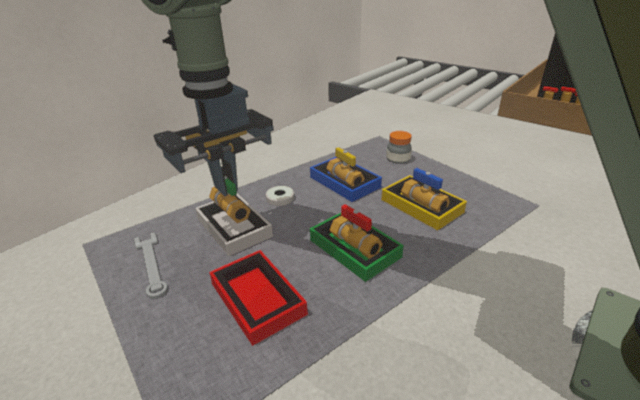

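The side picture shows the green valve held level above the white nest near (230,205), and the red nest empty. I'll lower it slowly.

Converted, 9 mm is 0.0225, 8 mm is 0.02.

```bash
python3 -m pendant '[{"xyz": [0,0,0.015]},{"xyz": [0,0,0.0225]},{"xyz": [0,0,0.02]},{"xyz": [0,0,0.0125]},{"xyz": [0,0,0.005]},{"xyz": [0,0,0.0025]},{"xyz": [0,0,0.0025]},{"xyz": [0,0,0.0025]}]'
python3 -m pendant '[{"xyz": [0,0,0.0013]},{"xyz": [0,0,0.0013]},{"xyz": [0,0,0.0013]},{}]'
```

```text
time_s: 6.3
ee_pos: [669.8, 143.3, 55.2]
ee_rot: [180.0, 0.0, 168.0]
force: [-0.3, -0.5, -2.7]
gripper_width: 12.1
gripper_force: 30.0
time_s: 6.7
ee_pos: [669.5, 143.3, 53.4]
ee_rot: [180.0, 0.0, 168.0]
force: [-0.7, -0.1, -3.5]
gripper_width: 11.6
gripper_force: 30.0
```

Converted, 0.5 mm is 0.0013.

```bash
python3 -m pendant '[{"xyz": [0,0,0.0013]},{"xyz": [0,0,0.0013]},{}]'
python3 -m pendant '[{"xyz": [0,0,0.0013]},{"xyz": [0,0,0.0013]},{}]'
```

```text
time_s: 7.0
ee_pos: [669.5, 143.3, 53.3]
ee_rot: [180.0, 0.0, 168.0]
force: [-2.4, -0.2, 3.3]
gripper_width: 11.7
gripper_force: 30.0
time_s: 7.3
ee_pos: [669.6, 143.3, 53.3]
ee_rot: [180.0, 0.0, 168.0]
force: [-3.6, -0.3, 8.2]
gripper_width: 11.9
gripper_force: 30.0
```

Converted, -25 mm is -0.0625, -20 mm is -0.05.

```bash
python3 -m pendant '[{"xyz": [0,0,-0.0013]},{},{},{},{"xyz": [0,0,-0.02]},{"xyz": [0,0,-0.05]},{"xyz": [0,0,-0.0625]},{"xyz": [0,0,-0.0425]}]' 45
python3 -m pendant '[{"xyz": [0.025,-0.0175,0]},{"xyz": [0.06,-0.045,0]},{"xyz": [0.08,-0.06,0]},{"xyz": [0.085,-0.0625,0]},{"xyz": [0.085,-0.0625,0]},{"xyz": [0.08,-0.055,0]},{"xyz": [0.045,-0.0325,0]},{"xyz": [0.02,-0.0125,0]}]'
python3 -m pendant '[{}]'
python3 - <<'E'
from h import *
m=camera_model("wrist");cv2.imwrite("pics/w2.png",grab_frame("wrist"));go(*V["red"],53)
im=cv2.imread("pics/w2.png");h=cv2.cvtColor(im,cv2.COLOR_BGR2HSV)
k=cv2.inRange(h,(0,150,60),(6,255,255))|cv2.inRange(h,(174,150,60),(180,255,255));n,l,st,ce=cv2.connectedComponentsWithStats(k)
for i in range(1,n):
    if st[i,4]>60: print(st[i],ce[i],p2w("wrist",ce[i],79,m))
cv2.imwrite("pics/t2.png",cv2.resize(grab_frame("top")[80:310,160:440],None,fx=2.6,fy=2.6))
E
```

```text
time_s: 8.1
ee_pos: [670.3, 143.4, 124.2]
ee_rot: [179.9, 0.1, 168.0]
force: [-0.1, 0.9, 0.8]
gripper_width: 45.2
gripper_force: 0.0
time_s: 8.9
ee_pos: [451.0, 46.6, 122.6]
ee_rot: [180.0, 0.0, 168.0]
force: [0.4, -0.3, 0.0]
gripper_width: 45.1
gripper_force: 0.0
time_s: 9.0
ee_pos: [452.7, 47.0, 122.6]
ee_rot: [180.0, 0.1, 168.0]
force: [-0.4, 0.0, -0.3]
gripper_width: 45.4
gripper_force: 0.0
now [453.9  47.4 122.6] [1.799e+02 1.000e-01 1.680e+02] tool d [ 0.9 -1.  69.6] rot [ 0.1  0.1 -0. ] after-turn d [ 0.8 -1.  69.6]
[ 459  128  132  105 3073] [504.55418158 169.88903352] [[445.56426973 190.87720153]]
[ 486  146   66  105 4670] [517.375803  196.8993576] [[468.60885357 199.37274079]]
[309 175  18  76 983] [317.51271617 211.44760936] [[448.06391625  47.56395981]]
```

View pics/t2.png

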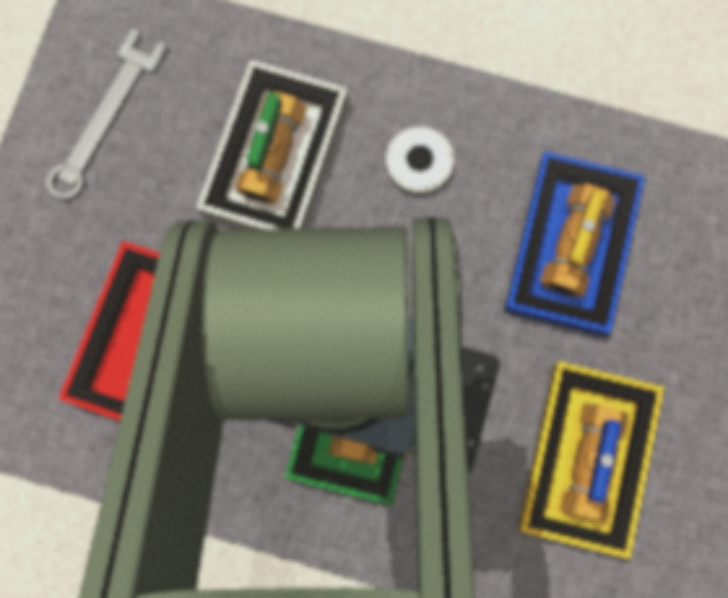

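The green valve lies in the white nest, dot at crop (261,128), nothing else moved. The red handle is under the gripper. I'll pick it up and carry it to the red nest.

Converted, 20 mm is 0.05, 12 mm is 0.03.

```bash
python3 -m pendant '[{"xyz": [0.0013,-0.0013,0.025]},{"xyz": [0,0,0.05]},{"xyz": [0,0,0.05]},{"xyz": [0,0,0.03]},{"xyz": [0,0,0.015]},{"xyz": [0,0,0.0038]},{}]'
python3 -m pendant '[{},{},{},{},{},{}]' 0 30
python3 -m pendant '[{"xyz": [0,0,-0.01]},{"xyz": [0,0,-0.025]},{"xyz": [0,0,-0.05]},{"xyz": [0,0,-0.055]},{"xyz": [0,0,-0.055]},{"xyz": [0,0,-0.035]},{"xyz": [0,0,-0.015]},{"xyz": [0,0,-0.005]}]'
python3 -m pendant '[{"xyz": [0,0.02,0]},{"xyz": [-0.0013,0.05,0]},{"xyz": [-0.0013,0.07,0]},{"xyz": [-0.0013,0.07,0]},{"xyz": [-0.0013,0.07,0]},{"xyz": [-0.0013,0.07,0]},{"xyz": [-0.0013,0.07,0]},{"xyz": [-0.0013,0.0425,0]}]'
python3 -m pendant '[{"xyz": [0,0.0188,0]},{"xyz": [0,0,0.025]},{"xyz": [0,0,0.05]},{"xyz": [0,0,0.05]},{"xyz": [0,0,0.025]},{"xyz": [0,0,0.0125]},{}]'
python3 - <<'E'
from h import *
go(*N["red"],53)
E
```

```text
time_s: 9.8
ee_pos: [452.7, 47.0, 52.3]
ee_rot: [180.0, 0.0, 168.0]
force: [0.5, -0.1, -0.4]
gripper_width: 45.0
gripper_force: 0.0
time_s: 10.4
ee_pos: [452.3, 46.8, 52.7]
ee_rot: [180.0, 0.0, 168.0]
force: [-0.2, 0.5, 1.9]
gripper_width: 11.7
gripper_force: 30.0
time_s: 11.2
ee_pos: [452.2, 46.8, 153.1]
ee_rot: [180.0, 0.1, 168.0]
force: [-0.1, -1.0, -3.8]
gripper_width: 11.9
gripper_force: 30.0
time_s: 12.0
ee_pos: [493.9, 229.2, 151.2]
ee_rot: [-180.0, -0.1, 168.1]
force: [-0.1, 0.2, -3.4]
gripper_width: 12.0
gripper_force: 30.0
time_s: 12.7
ee_pos: [495.3, 233.7, 87.0]
ee_rot: [-180.0, -0.1, 168.0]
force: [0.5, 0.4, -3.6]
gripper_width: 11.5
gripper_force: 30.0
now [495.3 233.7  87. ] [-1.80e+02 -1.00e-01  1.68e+02] tool d [-1.2  0.9 34. ] rot [-0.  -0.1 -0. ] after-turn d [-1.2  0.9 34. ]
```

Converted, 9 mm is 0.0225, 8 mm is 0.02.

```bash
python3 -m pendant '[{"xyz": [-0.0025,0.0013,0.015]},{"xyz": [0,0,0.0225]},{"xyz": [0,0,0.02]},{"xyz": [0,0,0.0125]},{"xyz": [0,0,0.005]},{"xyz": [0,0,0.0025]},{"xyz": [0,0,0.0025]},{"xyz": [0,0,0.0025]}]'
python3 -m pendant '[{"xyz": [0,0,0.0013]},{"xyz": [0,0,0.0013]},{"xyz": [0,0,0.0013]},{"xyz": [0,0,0.0013]},{}]'
```

```text
time_s: 13.5
ee_pos: [497.0, 234.8, 54.6]
ee_rot: [180.0, 0.0, 168.0]
force: [-1.3, -0.4, -3.2]
gripper_width: 11.6
gripper_force: 30.0
time_s: 14.0
ee_pos: [496.7, 234.7, 52.7]
ee_rot: [180.0, 0.0, 168.0]
force: [-1.0, 0.0, -0.5]
gripper_width: 11.9
gripper_force: 30.0
```

Converted, 0.3 mm is 0.0008.

```bash
python3 -m pendant '[{"xyz": [0,0,0.0008]},{}]'
python3 -m pendant '[{},{},{},{},{"xyz": [0,0,-0.02]},{"xyz": [0,0,-0.05]},{"xyz": [0,0,-0.0625]},{"xyz": [0,0,-0.0425]}]' 45
python3 -m pendant '[{"xyz": [-0.02,-0.005,0]},{"xyz": [-0.05,-0.015,0]},{"xyz": [-0.07,-0.02,0]},{"xyz": [-0.07,-0.02,0]},{"xyz": [-0.07,-0.02,0]},{"xyz": [-0.07,-0.02,0]},{"xyz": [-0.065,-0.0175,0]},{"xyz": [-0.0375,-0.01,0]}]'
python3 -m pendant '[{"xyz": [-0.0175,-0.005,0]},{}]'
python3 - <<'E'
from h import *
go(669.5,143.3,53)
cv2.imwrite("pics/s2.png",grab_frame("side"))
E
```

```text
time_s: 14.2
ee_pos: [496.8, 234.7, 52.7]
ee_rot: [180.0, 0.0, 168.0]
force: [-2.3, 0.0, 3.3]
gripper_width: 11.7
gripper_force: 30.0
time_s: 15.0
ee_pos: [497.4, 235.0, 124.3]
ee_rot: [179.9, 0.1, 168.0]
force: [0.1, 0.1, 0.0]
gripper_width: 45.2
gripper_force: 0.0
time_s: 15.8
ee_pos: [665.6, 144.4, 119.9]
ee_rot: [-179.9, -0.1, 167.9]
force: [-0.5, -0.5, -0.4]
gripper_width: 45.3
gripper_force: 0.0
time_s: 16.0
ee_pos: [670.2, 142.4, 120.5]
ee_rot: [-180.0, -0.1, 167.9]
force: [-0.1, -0.5, -1.2]
gripper_width: 44.7
gripper_force: 0.0
now [670.2 142.4 120.5] [-1.800e+02 -1.000e-01  1.679e+02] tool d [ 0.8  0.8 67.5] rot [-0.  -0.1 -0.1] after-turn d [ 0.9  0.8 67.5]
```

View pics/s2.png

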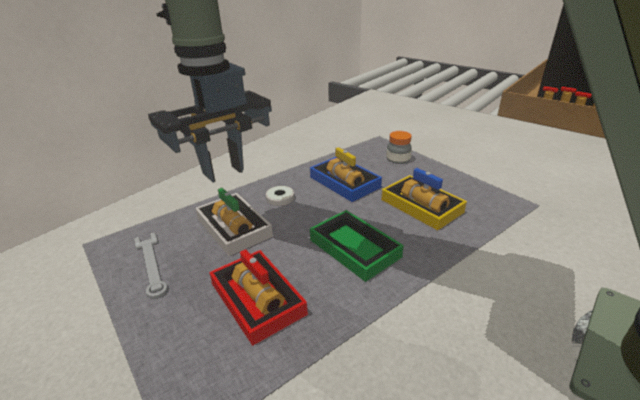

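The red valve lies flat in the red nest (260,285), the green valve is in white (232,215), and the green nest is empty. Next is green from white to green.

Converted, 20 mm is 0.05, 10 mm is 0.025.

```bash
python3 -m pendant '[{"xyz": [0.0013,0.0013,0.025]},{"xyz": [0,0,0.05]},{"xyz": [0,0,0.05]},{"xyz": [0,0,0.025]},{"xyz": [0,0,0.015]},{"xyz": [0,0,0.0038]},{}]'
python3 -m pendant '[{},{},{},{},{},{}]' 0 30
python3 -m pendant '[{"xyz": [0,0,-0.01]},{"xyz": [0,0,-0.025]},{"xyz": [0,0,-0.05]},{"xyz": [0,0,-0.055]},{"xyz": [0,0,-0.055]},{"xyz": [0,0,-0.035]},{"xyz": [0,0,-0.015]},{"xyz": [0,0,-0.005]}]'
python3 -m pendant '[{"xyz": [0.025,-0.0175,0]},{"xyz": [0.06,-0.045,0]},{"xyz": [0.08,-0.06,0]},{"xyz": [0.085,-0.0625,0]},{"xyz": [0.085,-0.0625,0]},{"xyz": [0.08,-0.055,0]},{"xyz": [0.05,-0.0325,0]},{"xyz": [0.02,-0.0125,0]}]'
python3 -m pendant '[{},{"xyz": [0,0,0.025]},{"xyz": [0,0,0.05]},{"xyz": [0,0,0.05]},{"xyz": [0,0,0.025]},{"xyz": [0,0,0.0125]},{}]'
python3 - <<'E'
from h import *
go(*N["green"],53)
E
```

```text
time_s: 16.75
ee_pos: [669.4, 144.6, 55.1]
ee_rot: [180.0, 0.0, 168.0]
force: [0.4, 0.6, 0.5]
gripper_width: 45.2
gripper_force: 0.0
time_s: 17.35
ee_pos: [669.3, 144.4, 54.8]
ee_rot: [180.0, 0.0, 168.0]
force: [0.2, -0.1, 0.6]
gripper_width: 11.7
gripper_force: 30.0
time_s: 18.15
ee_pos: [669.2, 144.3, 155.1]
ee_rot: [180.0, 0.0, 168.0]
force: [0.4, -0.2, -4.3]
gripper_width: 12.1
gripper_force: 30.0
time_s: 18.95
ee_pos: [447.3, 47.9, 153.8]
ee_rot: [-179.9, -0.2, 168.0]
force: [0.3, 0.1, -2.7]
gripper_width: 11.8
gripper_force: 30.0
time_s: 19.65
ee_pos: [450.9, 48.9, 89.0]
ee_rot: [-180.0, -0.1, 168.0]
force: [0.0, 0.3, -3.3]
gripper_width: 11.9
gripper_force: 30.0
now [450.9  48.9  89. ] [-1.80e+02 -1.00e-01  1.68e+02] tool d [-0.4 -1.5 36. ] rot [-0.  -0.1  0. ] after-turn d [-0.4 -1.5 36. ]
```

Converted, 9 mm is 0.0225, 8 mm is 0.02.

```bash
python3 -m pendant '[{"xyz": [0,-0.003,0.015]},{"xyz": [0,0,0.0225]},{"xyz": [0,0,0.02]},{"xyz": [0,0,0.0125]},{"xyz": [0,0,0.005]},{"xyz": [0,0,0.0025]},{"xyz": [0,0,0.0025]},{"xyz": [0,0,0.0025]}]'
python3 -m pendant '[{"xyz": [0,0,0.0013]},{"xyz": [0,0,0.0013]},{}]'
```

```text
time_s: 20.45
ee_pos: [450.6, 47.5, 56.8]
ee_rot: [180.0, 0.0, 168.0]
force: [-0.7, -0.1, -3.2]
gripper_width: 11.8
gripper_force: 30.0
time_s: 20.75
ee_pos: [450.3, 47.5, 55.7]
ee_rot: [180.0, 0.0, 168.0]
force: [-0.7, -0.3, -4.0]
gripper_width: 12.0
gripper_force: 30.0
```

Converted, 0.5 mm is 0.0013.

```bash
python3 -m pendant '[{"xyz": [0,0,0.0013]},{"xyz": [0,0,0.0013]},{}]'
python3 -m pendant '[{"xyz": [0,0,0.001]},{}]'
```

```text
time_s: 21.05
ee_pos: [450.4, 47.5, 54.8]
ee_rot: [180.0, 0.0, 168.0]
force: [0.4, -0.4, -0.7]
gripper_width: 10.9
gripper_force: 30.0
time_s: 21.25
ee_pos: [450.4, 47.5, 54.8]
ee_rot: [180.0, 0.0, 168.0]
force: [-1.6, -0.5, 5.8]
gripper_width: 11.8
gripper_force: 30.0
```

Converted, -25 mm is -0.0625, -20 mm is -0.05.

```bash
python3 -m pendant '[{"xyz": [0,0,-0.0008]},{},{},{},{"xyz": [0,0,-0.02]},{"xyz": [0,0,-0.05]},{"xyz": [0,0,-0.0625]},{"xyz": [0,0,-0.0425]}]' 45
python3 -m pendant '[{"xyz": [-0.025,-0.0175,0]},{"xyz": [-0.06,-0.0425,0]},{"xyz": [-0.08,-0.06,0]},{"xyz": [-0.08,-0.06,0]},{"xyz": [-0.08,-0.06,0]},{"xyz": [-0.075,-0.055,0]},{"xyz": [-0.045,-0.0325,0]},{"xyz": [-0.02,-0.0125,0]}]'
python3 -m pendant '[{},{}]'
python3 - <<'E'
from h import *
go(*V["yellow"],53)
m=camera_model("wrist");im=grab_frame("wrist");cv2.imwrite("pics/w3.png",im)
E
```

```text
time_s: 22.05
ee_pos: [451.0, 47.6, 126.4]
ee_rot: [180.0, 0.1, 168.0]
force: [1.0, -0.3, -0.6]
gripper_width: 45.1
gripper_force: 0.0
time_s: 22.85
ee_pos: [605.1, -126.6, 123.0]
ee_rot: [-180.0, -0.0, 167.9]
force: [0.5, 0.5, -0.9]
gripper_width: 45.2
gripper_force: 0.0
time_s: 23.05
ee_pos: [603.0, -123.6, 123.9]
ee_rot: [180.0, -0.1, 168.0]
force: [0.1, 0.4, 0.4]
gripper_width: 44.7
gripper_force: 0.0
now [ 603.  -123.6  123.9] [ 1.80e+02 -1.00e-01  1.68e+02] tool d [-1.1 -0.1 70.9] rot [ 0.  -0.1  0. ] after-turn d [-0.9 -0.  70.9]
```

View pics/w3.png

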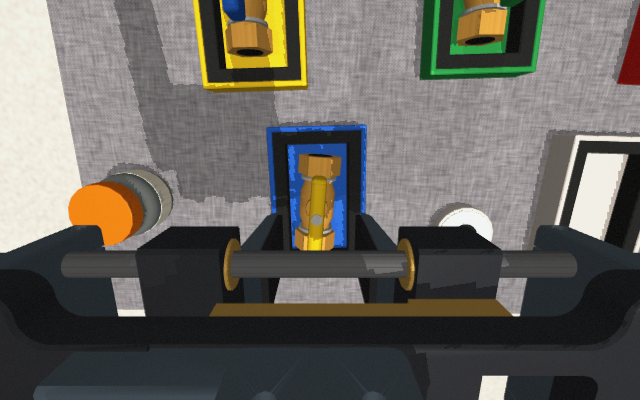

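The wrist view has the yellow handle's dot at (316,220), midway between the fingers. I'll grasp it and carry it to white.

Converted, 20 mm is 0.05, 12 mm is 0.03.

```bash
python3 -m pendant '[{"xyz": [-0.0013,0,0.025]},{"xyz": [0,0,0.05]},{"xyz": [0,0,0.05]},{"xyz": [0,0,0.03]},{"xyz": [0,0,0.0175]},{"xyz": [0,0,0.005]},{}]'
python3 -m pendant '[{},{},{},{},{},{}]' 0 30
python3 -m pendant '[{"xyz": [0,0,-0.01]},{"xyz": [0,0,-0.025]},{"xyz": [0,0,-0.05]},{"xyz": [0,0,-0.055]},{"xyz": [0,0,-0.055]},{"xyz": [0,0,-0.035]},{"xyz": [0,0,-0.015]},{"xyz": [0,0,-0.005]}]'
python3 -m pendant '[{"xyz": [0,0.02,0]},{"xyz": [-0.0025,0.05,0]},{"xyz": [-0.0025,0.075,0]},{"xyz": [-0.0025,0.0875,0]},{"xyz": [-0.0025,0.0875,0]},{"xyz": [-0.0025,0.0875,0]},{"xyz": [-0.0025,0.0875,0]},{"xyz": [-0.0025,0.0875,0]}]'
python3 -m pendant '[{"xyz": [-0.0025,0.06,0]},{"xyz": [-0.0025,0.03,0]},{"xyz": [0,0.0125,0]},{}]'
python3 - <<'E'
from h import *
go(669.5,143.3,53)
E
```

```text
time_s: 23.8
ee_pos: [604.7, -124.2, 53.8]
ee_rot: [180.0, 0.0, 168.0]
force: [0.2, -0.4, -0.3]
gripper_width: 44.9
gripper_force: 0.0
time_s: 24.4
ee_pos: [604.7, -124.4, 53.8]
ee_rot: [-180.0, 0.0, 168.0]
force: [-0.1, -0.5, 1.5]
gripper_width: 12.1
gripper_force: 30.0
time_s: 25.2
ee_pos: [604.5, -124.2, 154.2]
ee_rot: [180.0, 0.0, 168.0]
force: [-0.9, -0.3, -3.2]
gripper_width: 11.5
gripper_force: 30.0
time_s: 26.0
ee_pos: [659.1, 104.2, 152.0]
ee_rot: [-180.0, -0.2, 168.0]
force: [0.2, -0.8, -3.4]
gripper_width: 11.8
gripper_force: 30.0
time_s: 26.4
ee_pos: [669.8, 141.8, 152.8]
ee_rot: [-180.0, -0.1, 168.0]
force: [-1.9, -0.2, -3.4]
gripper_width: 11.6
gripper_force: 30.0
now [669.8 141.8 152.8] [-1.80e+02 -1.00e-01  1.68e+02] tool d [ 0.5  1.5 99.8] rot [-0.  -0.1  0. ] after-turn d [ 0.6  1.4 99.8]
```

Converted, 22 mm is 0.055, 20 mm is 0.05.

```bash
python3 -m pendant '[{"xyz": [0,0.0025,0.025]},{"xyz": [0,0,0.05]},{"xyz": [0,0,0.055]},{"xyz": [0,0,0.05]},{"xyz": [0,0,0.03]},{"xyz": [0,0,0.02]},{"xyz": [0,0,0.01]},{"xyz": [0,0,0.0025]}]'
python3 -m pendant '[{"xyz": [0,0,0.0013]},{}]'
```

```text
time_s: 27.2
ee_pos: [670.6, 142.7, 56.6]
ee_rot: [180.0, 0.0, 168.0]
force: [-0.5, -0.2, -2.9]
gripper_width: 11.5
gripper_force: 30.0
time_s: 27.4
ee_pos: [670.9, 143.0, 56.9]
ee_rot: [180.0, 0.1, 168.0]
force: [0.5, 0.5, -3.4]
gripper_width: 11.8
gripper_force: 30.0
```

Converted, 0.7 mm is 0.0018, 0.6 mm is 0.0015.

```bash
python3 -m pendant '[{"xyz": [0,0,0.0018]},{"xyz": [0,0,0.0018]},{"xyz": [0,0,0.0015]},{}]'
python3 -m pendant '[{"xyz": [0,0,0.0013]},{"xyz": [0,0,0.0013]},{}]'
```

```text
time_s: 27.8
ee_pos: [670.4, 142.9, 54.0]
ee_rot: [180.0, -0.0, 168.0]
force: [0.4, 0.5, -3.3]
gripper_width: 11.8
gripper_force: 30.0
time_s: 28.1
ee_pos: [670.4, 142.9, 53.8]
ee_rot: [180.0, 0.0, 168.0]
force: [-1.3, -0.1, 3.0]
gripper_width: 11.6
gripper_force: 30.0
```

Converted, -25 mm is -0.0625, -20 mm is -0.05.

```bash
python3 -m pendant '[{},{},{},{},{"xyz": [0,0,-0.02]},{"xyz": [0,0,-0.05]},{"xyz": [0,0,-0.0625]},{"xyz": [0,0,-0.0425]}]' 45
python3 -m pendant '[{"xyz": [0.015,-0.025,0]},{"xyz": [0.035,-0.06,0]},{"xyz": [0.045,-0.08,0]},{"xyz": [0.05,-0.09,0]},{"xyz": [0.05,-0.09,0]},{"xyz": [0.05,-0.09,0]},{"xyz": [0.05,-0.09,0]},{"xyz": [0.05,-0.09,0]}]'
python3 -m pendant '[{"xyz": [0.0475,-0.085,0]},{"xyz": [0.0375,-0.07,0]},{"xyz": [0.0225,-0.04,0]},{"xyz": [0.0125,-0.02,0]},{},{}]'
python3 - <<'E'
from h import *
go(*V["blue"],53)
m=camera_model("wrist");im=grab_frame("wrist");cv2.imwrite("pics/w4.png",im)
E
```

```text
time_s: 28.9
ee_pos: [671.2, 143.0, 125.4]
ee_rot: [179.9, 0.1, 168.0]
force: [0.6, 0.6, 0.3]
gripper_width: 45.2
gripper_force: 0.0
time_s: 29.7
ee_pos: [481.6, -70.3, 122.3]
ee_rot: [-180.0, -0.1, 168.0]
force: [0.6, 0.2, -0.2]
gripper_width: 45.0
gripper_force: 0.0
time_s: 30.3
ee_pos: [419.7, -142.9, 122.9]
ee_rot: [180.0, 0.0, 168.0]
force: [0.2, 0.4, -0.1]
gripper_width: 45.1
gripper_force: 0.0
now [ 419.7 -142.9  122.9] [180.   0. 168.] tool d [ 0.4 -0.2 69.9] rot [0. 0. 0.] after-turn d [ 0.4 -0.2 69.9]
```

View pics/w4.png

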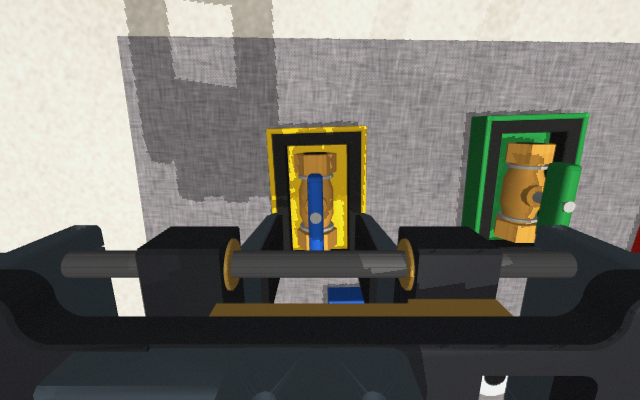

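The blue handle is centred between the fingers (dot at (315,218)), and the green valve lies in the green nest. I'll grasp blue and carry it to the blue nest.

Converted, 20 mm is 0.05, 12 mm is 0.03.

```bash
python3 -m pendant '[{"xyz": [0,0,0.025]},{"xyz": [0,0,0.05]},{"xyz": [0,0,0.05]},{"xyz": [0,0,0.03]},{"xyz": [0,0,0.015]},{"xyz": [0,0,0.005]},{}]'
python3 -m pendant '[{},{},{},{},{},{}]' 0 30
python3 -m pendant '[{"xyz": [0,0,-0.01]},{"xyz": [0,0,-0.025]},{"xyz": [0,0,-0.05]},{"xyz": [0,0,-0.055]},{"xyz": [0,0,-0.055]},{"xyz": [0,0,-0.035]},{"xyz": [0,0,-0.015]},{"xyz": [0,0,-0.005]}]'
python3 -m pendant '[{"xyz": [-0.0225,0.0075,0]},{"xyz": [-0.05,0.0175,0]},{"xyz": [-0.07,0.0225,0]},{"xyz": [-0.075,0.025,0]},{"xyz": [-0.075,0.025,0]},{"xyz": [-0.075,0.025,0]},{"xyz": [-0.045,0.0175,0]},{"xyz": [-0.02,0.0075,0]}]'
python3 -m pendant '[{},{"xyz": [0,0,0.025]},{"xyz": [0,0,0.05]},{"xyz": [0,0,0.05]},{"xyz": [0,0,0.025]},{"xyz": [0,0,0.0125]},{}]'
python3 - <<'E'
from h import *
go(*N["blue"],53)
E
```

```text
time_s: 31.05
ee_pos: [419.8, -143.0, 52.9]
ee_rot: [180.0, -0.0, 168.0]
force: [0.2, 0.2, 0.8]
gripper_width: 45.0
gripper_force: 0.0
time_s: 31.65
ee_pos: [419.6, -143.4, 53.2]
ee_rot: [-180.0, 0.0, 168.0]
force: [-0.6, -1.5, 1.1]
gripper_width: 11.7
gripper_force: 30.0
time_s: 32.45
ee_pos: [419.5, -143.2, 153.7]
ee_rot: [180.0, 0.1, 168.0]
force: [-0.8, 0.2, -3.4]
gripper_width: 11.9
gripper_force: 30.0
time_s: 33.25
ee_pos: [602.7, -120.8, 151.1]
ee_rot: [180.0, -0.1, 168.1]
force: [0.3, -0.8, -3.0]
gripper_width: 11.9
gripper_force: 30.0
time_s: 33.95
ee_pos: [600.3, -121.5, 87.6]
ee_rot: [180.0, -0.1, 168.0]
force: [-0.5, -0.1, -3.3]
gripper_width: 12.0
gripper_force: 30.0
now [ 600.3 -121.5   87.6] [ 1.80e+02 -1.00e-01  1.68e+02] tool d [-1.3  0.3 34.6] rot [ 0.  -0.1 -0. ] after-turn d [-1.2  0.3 34.6]
```

Converted, 9 mm is 0.0225, 8 mm is 0.02.

```bash
python3 -m pendant '[{"xyz": [-0.0018,0,0.015]},{"xyz": [0,0,0.0225]},{"xyz": [0,0,0.02]},{"xyz": [0,0,0.0125]},{"xyz": [0,0,0.005]},{"xyz": [0,0,0.0025]},{"xyz": [0,0,0.0025]},{"xyz": [0,0,0.0025]}]'
python3 -m pendant '[{"xyz": [0,0,0.0013]},{"xyz": [0,0,0.0013]},{"xyz": [0,0,0.001]},{}]'
```

```text
time_s: 34.75
ee_pos: [601.9, -121.6, 55.2]
ee_rot: [180.0, 0.0, 168.0]
force: [-0.6, 0.5, -3.7]
gripper_width: 11.5
gripper_force: 30.0
time_s: 35.15
ee_pos: [601.6, -121.6, 53.6]
ee_rot: [180.0, -0.0, 168.0]
force: [-0.5, 0.4, -3.4]
gripper_width: 11.8
gripper_force: 30.0
```

Converted, 0.4 mm is 0.001, 0.3 mm is 0.0008.

```bash
python3 -m pendant '[{"xyz": [0,0,0.001]},{"xyz": [0,0,0.0008]},{}]'
```

```text
time_s: 35.45
ee_pos: [601.8, -121.7, 53.2]
ee_rot: [180.0, 0.0, 168.0]
force: [0.0, -0.1, -1.0]
gripper_width: 11.7
gripper_force: 30.0
```

Converted, -25 mm is -0.0625, -20 mm is -0.05.

```bash
python3 -m pendant '[{"xyz": [0,0,0.0005]},{},{},{},{"xyz": [0,0,-0.02]},{"xyz": [0,0,-0.05]},{"xyz": [0,0,-0.0625]},{"xyz": [0,0,-0.0425]}]' 45
python3 -m pendant '[{"xyz": [-0.0025,0.02,0]},{"xyz": [-0.0025,0.05,0]},{"xyz": [-0.0025,0.075,0]},{"xyz": [-0.0025,0.0875,0]},{"xyz": [-0.005,0.0875,0]},{"xyz": [-0.0025,0.0875,0]},{"xyz": [-0.005,0.0875,0]},{"xyz": [-0.0025,0.0875,0]}]'
python3 -m pendant '[{"xyz": [-0.0025,0.0575,0]},{"xyz": [-0.0025,0.03,0]},{"xyz": [0,0.0125,0]},{},{}]'
python3 - <<'E'
from h import *
go(670.4,142.9,53.5)
cv2.imwrite("pics/s3.png",grab_frame("side"))
E
```

```text
time_s: 36.25
ee_pos: [602.4, -121.8, 125.0]
ee_rot: [180.0, 0.1, 168.0]
force: [-0.5, 0.7, 0.0]
gripper_width: 45.3
gripper_force: 0.0
time_s: 37.05
ee_pos: [659.6, 106.2, 121.7]
ee_rot: [-180.0, -0.1, 168.0]
force: [-0.3, -0.1, 0.2]
gripper_width: 44.8
gripper_force: 0.0
time_s: 37.55
ee_pos: [669.8, 141.8, 122.6]
ee_rot: [-180.0, -0.0, 168.0]
force: [-0.3, 0.1, 0.2]
gripper_width: 44.9
gripper_force: 0.0
now [669.8 141.8 122.6] [-180.   -0.  168.] tool d [-0.3  1.2 69.1] rot [-0. -0. -0.] after-turn d [-0.3  1.2 69.1]
```

View pics/s3.png

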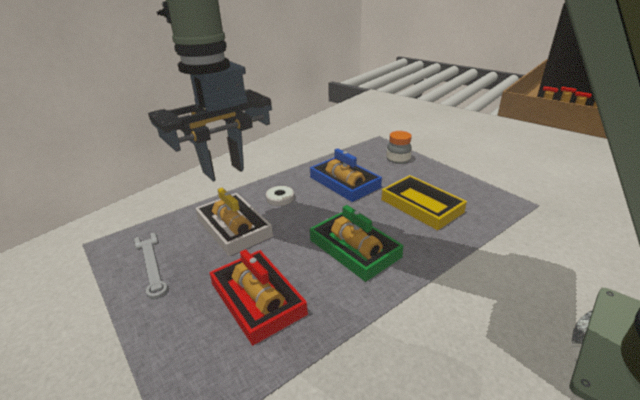

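Red, green and blue lie flat in their own nests; yellow waits in white (232,213), and the yellow nest is empty (425,200). This is the last transfer.

```bash
python3 -m pendant '[{"xyz": [0,0.002,0.025]},{"xyz": [0,0,0.05]},{"xyz": [0,0,0.05]},{"xyz": [0,0,0.0275]},{"xyz": [0,0,0.015]},{"xyz": [0,0,0.005]},{}]'
python3 -m pendant '[{},{},{},{},{},{}]' 0 30
python3 -m pendant '[{"xyz": [0,0,-0.01]},{"xyz": [0,0,-0.025]},{"xyz": [0,0,-0.05]},{"xyz": [0,0,-0.055]},{"xyz": [0,0,-0.055]},{"xyz": [0,0,-0.035]},{"xyz": [0,0,-0.015]},{"xyz": [0,0,-0.005]}]'
python3 -m pendant '[{"xyz": [0.015,-0.025,0]},{"xyz": [0.035,-0.06,0]},{"xyz": [0.045,-0.08,0]},{"xyz": [0.05,-0.09,0]},{"xyz": [0.05,-0.09,0]},{"xyz": [0.05,-0.09,0]},{"xyz": [0.05,-0.09,0]},{"xyz": [0.05,-0.09,0]}]'
python3 -m pendant '[{"xyz": [0.045,-0.0825,0]},{"xyz": [0.0375,-0.0675,0]},{"xyz": [0.0225,-0.04,0]},{"xyz": [0.01,-0.02,0]},{},{}]'
python3 -m pendant '[{"xyz": [0,0,0.025]},{"xyz": [0,0,0.05]},{"xyz": [0,0,0.05]},{"xyz": [0,0,0.025]},{"xyz": [0,0,0.0125]},{}]'
python3 - <<'E'
from h import *
go(*N["yellow"],53)
E
```

```text
time_s: 38.3
ee_pos: [670.7, 143.7, 54.1]
ee_rot: [180.0, 0.0, 168.0]
force: [0.1, -0.1, 1.1]
gripper_width: 44.9
gripper_force: 0.0
time_s: 38.9
ee_pos: [670.4, 143.7, 54.0]
ee_rot: [180.0, 0.0, 168.0]
force: [-0.9, 0.5, 2.0]
gripper_width: 11.7
gripper_force: 30.0
time_s: 39.7
ee_pos: [670.3, 143.7, 154.2]
ee_rot: [180.0, 0.0, 168.0]
force: [-1.0, 0.2, -3.2]
gripper_width: 11.8
gripper_force: 30.0
time_s: 40.5
ee_pos: [481.3, -69.5, 152.7]
ee_rot: [-180.0, -0.1, 168.0]
force: [0.7, 0.2, -3.6]
gripper_width: 11.6
gripper_force: 30.0
time_s: 41.1
ee_pos: [421.9, -140.5, 153.5]
ee_rot: [180.0, -0.0, 168.0]
force: [-0.5, -0.4, -2.6]
gripper_width: 11.8
gripper_force: 30.0
time_s: 41.7
ee_pos: [421.8, -140.5, 88.2]
ee_rot: [180.0, -0.1, 168.0]
force: [-0.1, -0.6, -2.7]
gripper_width: 11.7
gripper_force: 30.0
now [ 421.8 -140.5   88.2] [ 1.80e+02 -1.00e-01  1.68e+02] tool d [ 0.3 -0.6 35.2] rot [ 0.  -0.1  0. ] after-turn d [ 0.3 -0.6 35.2]
```

Units first: shifts go in shares of 400 mm and turns go in shares of 90 degrees. So 9 mm is 0.0225, 8 mm is 0.02.

```bash
python3 -m pendant '[{"xyz": [0,-0.0013,0.015]},{"xyz": [0,0,0.0225]},{"xyz": [0,0,0.02]},{"xyz": [0,0,0.0125]},{"xyz": [0,0,0.005]},{"xyz": [0,0,0.0025]},{"xyz": [0,0,0.0025]},{"xyz": [0,0,0.0025]}]'
python3 -m pendant '[{"xyz": [0,0,0.0013]},{"xyz": [0,0,0.0013]},{"xyz": [0,0,0.001]},{}]'
```

```text
time_s: 42.5
ee_pos: [421.9, -141.4, 55.9]
ee_rot: [180.0, 0.0, 168.0]
force: [-0.3, 0.1, -4.2]
gripper_width: 11.8
gripper_force: 30.0
time_s: 42.9
ee_pos: [421.6, -141.3, 54.3]
ee_rot: [180.0, 0.0, 168.0]
force: [-0.6, -0.3, -3.7]
gripper_width: 11.6
gripper_force: 30.0
```

Converted, 0.4 mm is 0.001, 0.3 mm is 0.0008.

```bash
python3 -m pendant '[{"xyz": [0,0,0.001]},{"xyz": [0,0,0.0008]},{}]'
```

```text
time_s: 43.2
ee_pos: [421.7, -141.4, 53.9]
ee_rot: [180.0, 0.0, 168.0]
force: [-1.0, -0.3, 0.7]
gripper_width: 12.1
gripper_force: 30.0
```

Contact. I'll release, retreat up and off to the right so the top camera sees everything.

Converted, -35 mm is -0.0875, -30 mm is -0.075.

```bash
python3 -m pendant '[{},{},{},{},{"xyz": [0,0,-0.02]},{"xyz": [0,0,-0.05]},{"xyz": [0,0,-0.075]},{"xyz": [0,0,-0.0875]}]' 45
python3 -m pendant '[{"xyz": [0,-0.025,-0.05]},{"xyz": [0,-0.0625,0]},{"xyz": [0,-0.0875,0]},{"xyz": [0,-0.1,0]},{"xyz": [0,-0.1,0]},{"xyz": [0,-0.1,0]},{"xyz": [0,-0.0625,0]},{"xyz": [0,-0.025,0]}]'
python3 -m pendant '[{},{},{}]'
python3 - <<'E'
from h import *
cv2.imwrite("pics/t3.png",cv2.resize(grab_frame("top")[80:310,160:490],None,fx=2.4,fy=2.4))
cv2.imwrite("pics/s4.png",grab_frame("side"))
E
```

```text
time_s: 44.0
ee_pos: [420.9, -141.1, 147.5]
ee_rot: [180.0, -0.1, 168.0]
force: [0.5, 0.1, 0.1]
gripper_width: 45.0
gripper_force: 0.0
time_s: 44.8
ee_pos: [374.4, -363.6, 167.0]
ee_rot: [-180.0, 0.0, 167.9]
force: [-0.1, 0.6, 0.5]
gripper_width: 45.2
gripper_force: 0.0
time_s: 45.1
ee_pos: [375.1, -360.1, 166.7]
ee_rot: [180.0, -0.0, 168.1]
force: [-0.4, -0.1, 0.3]
gripper_width: 44.7
gripper_force: 0.0
```

View pics/t3.png

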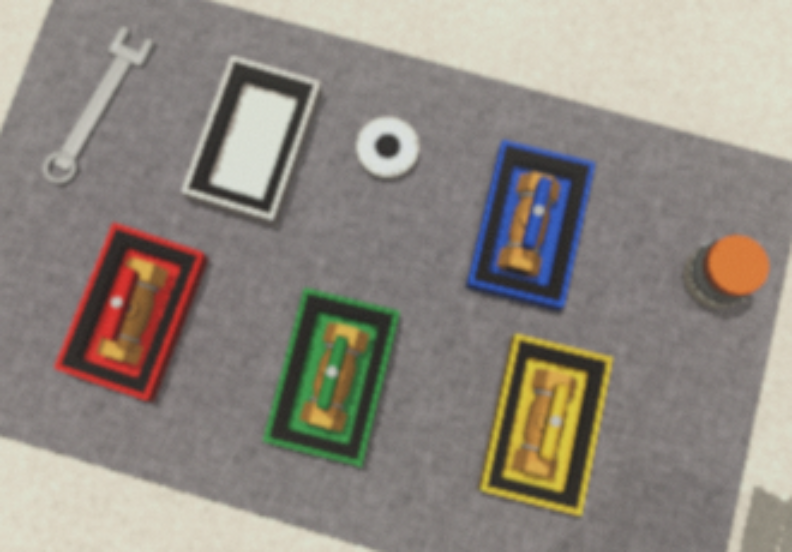

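View pics/s4.png

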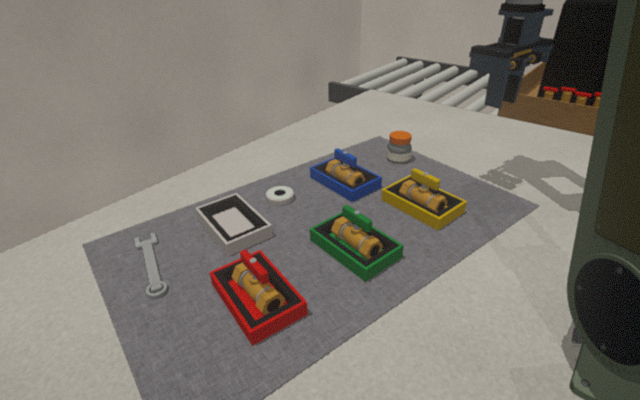

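In both pictures, all four valves lie flat and centred in their own nests. White is empty (252,140), and the wrench, tape and jar are untouched.

```bash
python3 -c "from workcell import *; print(job_done())"
```

```text
the job is handed in; nothing more can be done
None
```

All four valves lie flat and released in the nests of their own colours, the white nest is empty, the wrench, tape and jar look untouched, and I handed the job in at about 45 s; no verdict was returned.

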